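# Chock a primed tube on a sloping sanding board

### The arm

A 6-joint arm with a two-finger parallel gripper is mounted at the origin on the work surface. World frame = base frame: x ahead of the robot, y to its left, z up, the work surface at z = 0. Lengths are in m, angles in rad, forces in N, time in s.
With the tool pointing down it reaches from about 0.225 to 0.875 m from the base axis. Payload 3.4 kg.
Tool frame: the origin (TCP) lies at the very end of the fingers, on their centre line; the grasp point (between the pads) lies 19 mm behind it; z points along the fingers, x is the direction in which the jaws open and shut, and the axes are right-handed (so a half turn about z gives the same grasp; the last joint's range is limited). The gripper opens to 85 mm and grips with 20 to 120 N. Pads are 22 mm wide; open, the fingers measure 114 mm over their backs; the gripper's body (76 mm by 85 mm) begins 54 mm behind the grasp point. The pads swing forward as they close: fully open they stand 13 mm farther back than shut.
Start: joints at [-1.462, 0.276, 1.505, -0, 1.361, -0.121], TCP at [0.131, -0.56, 0.231] pointing down, gripper open.
Joint ranges: [-2.89, 2.89], [-0.75, 2.08], [0.22, 2.7], [-1.18, 4.32], [0.11, 2.71], [-2.7, 2.7]. Speed limits (rad/s): [2.57, 2.57, 3.14, 3.14, 3.14, 3.14].

### API

Orientations are given as a unit quaternion [w, x, y, z].
In Python, from rig import manip gives the robot as it stands.
- The arm moves only by the tool send_rows, never from a script. Its argument "increments" is a list of rows, each a list of 3 entries, a list of its own where there are three numbers: the opening, from 0 (shut) to 1 (fully open), then the shift along the world's x, y, z in m, then the turn, a rotation vector about the world's x, y, z in degrees. A call has exactly 5 rows; each row is the pose to reach, as a shift and turn from the pose commanded when the call began; what a row does not reach only later rows make up. A row lasts 1/12 s, in which the tool goes at most 41.7 mm and 7.16 degrees, less where a joint would pass 70% of its speed; a pose out of reach is approached as far as the arm can. A call with a gripper value outside its range is refused whole. The fingers move at their own pace and stop on an object; the grip force is fixed at half the most. Time passes only in rows, so rows that repeat a pose let the fingers close, or fill a call up. It gives the time, the measured TCP pose, the force and the opening at its end, in the units of the state.
- manip.get_state(): the state, without advancing time (a new reading comes with each control period).
- manip.grab_frame(name): name is "scene" or "side" or "wrist"; returns the picture (400x640x3 uint8, red, green, blue); there is no depth.
- manip.camera_params(name): a dict with "camera_matrix" (3x3 intrinsics, pixels), "k1" (the pictures are not rectified: a ray, as slopes to the right and down, at radius r is drawn at 1 + k1 r^2 times it, then the intrinsics apply), "rvec" (rotation vector, rad) and "tvec" (3), from world to camera coordinates, as OpenCV has them; the wrist camera has in their place "tool_from_camera" (4x4, takes a point from camera to tool coordinates, whose origin is the TCP and whose axes are the tool frame's). Camera axes: x right, y down, z forward; pixel columns grow to the right and rows downward; lengths in m; the calibration is good to about 2 mm. A picture is of the moment at which its call begins: read the wrist's pose just before it. camera_params takes no time and is no camera call.
- manip.hand_in(): hands the job in, once; it reports no verdict.
The state is a dict: "time_s": time; "q": joint angles; "qd": joint speeds; "tau": joint torques, N m; "ee_pos": TCP position; "tool_rot": TCP orientation; "contact_force": force on the tool from outside, world axes, zero at the start; "ft_torque": the same for the moment, N m; "width": opening from 0.0 (shut) to 1.0 (fully open).
Only numpy, scipy, OpenCV 4.12 (cv2) and the standard library are available. Lean on these libraries where they do the work, as an engineer would, in place of code of your own. Each camera call takes 0.05 s, during which the arm holds its last target. There are 200 camera calls.

### The job

The grey primed tube on the sloping board is loose and can roll: set the wooden wedge chock on the board at the tube's low side, about midway between the two pegs with its thin edge under the tube, and push it uphill until the tube has rolled off the pegs and is pinned against the sprung buffer with a push of about 8 N. The primer is fresh, so never press the chock on the tube with more than 12 N and never touch the tube with the gripper; then let go, so that the chock alone keeps the tube pinned. Leave the sanding block, tape roll and filler pot where they are.

Things in the scene. Friction and masses are not known exactly. Their poses are not given: they have to be found in the camera images.
- slope_mid (a point): Centre of the upper face of the fixed plywood sanding board, 300 mm (x) by 280 mm (y), sloping at 6 degrees. z is vertical; y is level, across the board and along the tube; x is level and points uphill, away from the robot: the face rises 0.105 mm per mm of x. Two wooden pegs, 12 mm thick and 45 mm high, stand at x = -21, y = +-100 mm; the tube starts against their uphill side.
- board: The same board; origin on the table, 32 mm below slope_mid. Uphill of the tube it carries a blue block with a black sprung pad, 160 mm long, that gives uphill (6 N per mm, 5 mm travel, then solid). Between the tube at its start and the pad lie 5 to 55 mm of free rolling: this gap differs each time, is not reported and must be felt. Until then the push takes 1 to 5 N; at the pad it climbs.
- tube_centre (a point): Centre of the grey primed resin tube, a closed cylinder 70 mm in diameter and 220 mm long, 0.7 to 0.95 kg, lying along the board's y, loose. It rolls, so its x and z axes turn; its y is its length.
- tube: The same tube; origin at its centre.
- chock_grip (a point): Centre of the chock's grip end, half-way up, 20 mm above its sole. The chock is a loose wooden wedge with a red band and rubber sole, 36 mm wide (y), 80 mm long, 0.25 kg; x points to its thin edge, z up. The grip end is a block 33 mm long (x) and 37 mm high with flat upright sides; from its top the wedge face falls at 40 degrees to the thin edge. It starts flat on the table.
- chock_edge (a point): Middle of the chock's thin edge, at sole level, 63 mm ahead (x) of the grip centre. On the board, when the chock first touches the tube, this edge is, measured level, about 9 mm downhill of the tube's centre, and the grip centre about 74 mm; along the slope it is 13 mm short of where the tube touches the board.
- chock: The same chock; origin on its sole under the grip centre. It slides on the board with friction about 0.6, so pressing it down on the board adds to the push without pressing on the tube: let it ride lightly. The wedge holds itself by friction when let go and keeps about a third to a half of the push.
- sanding_block: Cork sanding block 80 x 45 x 25 mm on the table, origin under its centre. Leave alone.
- tape_roll: Roll of yellow masking tape, 100 mm across and 24 mm high, lying flat, origin under its centre. Leave alone.
- filler_pot: Filler pot with red cap, 60 mm in diameter, 70 mm high, upright, origin under its centre. Leave alone.
There are look-alikes about, which are no part of the job. What is shaped like the chock but turquoise is not meant.

How it is judged:
On the way, in this order (a step that is already met when the one before it is completed fails the run):
1. the chock is set on the board at the tube's low side: thin edge within 70 mm of the point under the tube's centre and at most 10 mm off the face (horizontal distance between chock_edge and tube_centre below 0.07 m and z of chock_edge in the frame of slope_mid below 0.01 m and y of chock_edge in the frame of tube_centre between -0.05 and 0.05 m), for 0.1 s.
2. the chock has rolled the tube uphill off the pegs and pins it with more than 4 N (distance of tube_centre from where it was at the start of the episode above 0.003 m and contact force between chock and tube above 4 N), for 0.1 s.
At the end, for the whole second after the job is handed in: The chock lies on the board, thin edge under the tube's low side, within 40 mm of the tube's middle and 15 degrees of the board's uphill line, let go; the tube is at least 3 mm uphill of where it started, off the pegs, and still pinned: the chock bears on it with more than 1.5 N; both at rest (contact force between chock and tube above 1.5 N and distance of tube_centre from where it was at the start of the episode above 0.003 m and x of tube_centre in the frame of slope_mid above 0.0195 m and y of chock_edge in the frame of tube_centre between -0.04 and 0.04 m and horizontal distance between chock_edge and tube_centre below 0.045 m and angle between the x axis of chock and the x axis of slope_mid, either way round below 0.26 rad and angle between chock's own z axis and vertical below 0.2 rad and linear speed of each of tube, chock below 0.01 m/s and contact force between the fingers and chock below 0.1 N); the robot touches nothing.
It fails at once if the chock presses on the tube with more than 12 N (contact force between chock and tube above 12 N).
It fails at once if the robot touches the tube (contact force between any of the fingers, the arm and tube above 0.5 N).
It fails at once if the sanding block, tape roll or filler pot is moved by more than 15 mm (distance of any of sanding_block, tape_roll, filler_pot from where it was at the start of the episode above 0.015 m).
It also fails if it takes over 67 s, if anything falls off the work surface, if the arm or the gripper's body presses on something with over 40 N, if the wrist force passes 120 N, or if a joint passes its speed limit or range.

## Working session

There is one attempt and no reset: what is moved stays moved. The work goes in short steps, Python scripts to look and compute and a tool call to move; the robot and the scene stay as the last step left them, time stands still between calls to the robot, and variables do not carry over. Pictures are saved under pics/ and viewed, about 8 in all and at most 12, crops included, and the job is handed in when it is done.

Besides the shell and the picture viewer there is one more tool, called after "Emit:" as name(argument=value, ...) on one line, values as JSON. send_rows: Moves the arm, as the interface text tells. Its arguments: {"type":"object","properties":{"increments":{"type":"array","items":{"type":"array"}}},"required":["increments"]}

```bash
mkdir -p pics; ls
cat > h.py <<'E'
import numpy as np, cv2
from scipy.spatial.transform import Rotation as R
from rig import manip
def quat(q): return R.from_quat([q[1],q[2],q[3],q[0]])
def rays(name,px,st=None):
    p=manip.camera_params(name); K=np.array(p["camera_matrix"]); k1=p["k1"]
    px=np.atleast_2d(np.array(px,float))
    d=cv2.undistortPoints(px[:,None,:],K,np.array([k1,0,0,0,0.]))[:,0]
    d=np.c_[d,np.ones(len(d))]
    if name=="wrist":
        T=np.array(p["tool_from_camera"]); Rt=quat(st["tool_rot"]).as_matrix()
        o=Rt@T[:3,3]+np.array(st["ee_pos"]); return o,(Rt@T[:3,:3]@d.T).T
    Rm=cv2.Rodrigues(np.array(p["rvec"],float))[0]; t=np.array(p["tvec"],float).ravel()
    return -Rm.T@t,(Rm.T@d.T).T
def onz(name,px,z,st=None):
    o,d=rays(name,px,st); return o+d*((z-o[2])/d[:,2])[:,None]
def proj(name,P,st=None):
    p=manip.camera_params(name);K=np.array(p["camera_matrix"])
    D=np.array([p["k1"],0,0,0,0.]);P=np.atleast_2d(np.array(P,float))
    if name=="wrist":
        T=np.array(p["tool_from_camera"]);A=np.eye(4);A[:3,:3]=quat(st["tool_rot"]).as_matrix();A[:3,3]=st["ee_pos"]
        M=np.linalg.inv(A@T);rv=cv2.Rodrigues(M[:3,:3])[0];tv=M[:3,3]
    else: rv=np.array(p["rvec"],float);tv=np.array(p["tvec"],float)
    return cv2.projectPoints(P,rv,tv,K,D)[0][:,0]
E
python3 - <<'E'
from h import *
print(manip.get_state())
for n in("scene","side"):
    im=manip.grab_frame(n); cv2.imwrite(f"pics/{n}0.png",im[:,:,::-1]); print(n,manip.camera_params(n))
E
```

```text
pics
{'time_s': 0.0, 'q': array([-1.46198100e+00,  2.76598465e-01,  1.50611765e+00,  1.03573124e-05,
        1.36068940e+00, -1.21011412e-01]), 'qd': array([-0.00141979, -0.00100126, -0.00049269, -0.00130418, -0.00031186,
        0.00270807]), 'tau': array([ 8.86512589e-04, -4.16776371e+01, -2.45808917e+01, -5.01142824e-05,
        1.10864098e-02,  1.72839134e-05]), 'ee_pos': array([ 0.13092558, -0.55936579,  0.23044389]), 'tool_rot': array([-6.48399011e-04,  7.83519528e-01, -6.21366501e-01, -6.33420909e-04]), 'contact_force': array([-0.77193519,  0.52395973, -1.23901455]), 'ft_torque': array([0.02845348, 0.02333198, 0.05773575]), 'width': 0.9995300891128582}
scene {'camera_matrix': array([[509.50952281,   0.        , 320.86051875],
       [  0.        , 509.50952281, 205.01580387],
       [  0.        ,   0.        ,   1.        ]]), 'k1': -0.09090057638348949, 'rvec': array([ 2.08603662,  1.2449397 , -0.50587661]), 'tvec': array([-0.26151225, -0.29971972,  1.61505584])}
side {'camera_matrix': array([[440.03945851,   0.        , 322.75961501],
       [  0.        , 440.03945851, 208.7081897 ],
       [  0.        ,   0.        ,   1.        ]]), 'k1': -0.014889675502564105, 'rvec': array([ 0.58974579, -2.73011763,  1.07283108]), 'tvec': array([0.48177761, 0.22963798, 1.07188161])}
```

View pics/scene0.png

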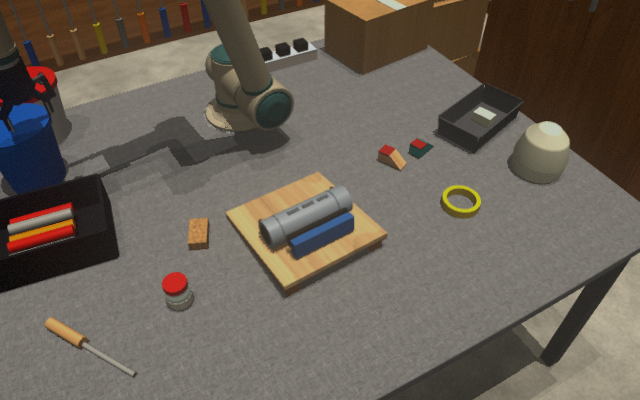

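View pics/side0.png

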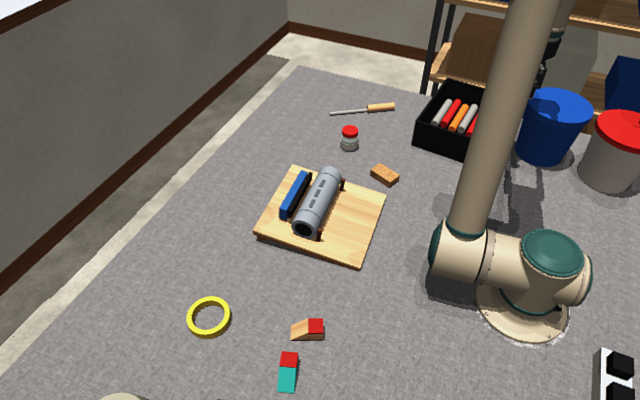

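Scene view: the tube is on the board around (305,215), the blue block is uphill at (322,235), and the wooden chock is at (392,156) with the turquoise decoy at (420,148). Side view: chock at (308,329) with its thin edge pointing left (+x), board corners near (296,165), (386,193), (360,267) and (255,236).

```bash
cat > m.py <<'E'
from h import *
for n,box in (("scene",(370,135,410,175)),("side",(285,312,330,345))):
    im=cv2.imread(f"pics/{n}0.png"); hsv=cv2.cvtColor(im,cv2.COLOR_BGR2HSV)
    x0,y0,x1,y1=box; c=hsv[y0:y1,x0:x1]
    red=((c[...,1]>170)&((c[...,0]<5)|(c[...,0]>170))&(c[...,2]>60)).astype(np.uint8)
    wood=((c[...,1]>60)&(c[...,0]<22)&(c[...,2]>60)).astype(np.uint8)
    for nm,m in(("red",red),("all",wood|red)):
        k,l,s,ce=cv2.connectedComponentsWithStats(m); i=1+np.argmax(s[1:,4])
        cnt=max(cv2.findContours((l==i).astype(np.uint8),0,2)[0],key=cv2.contourArea)
        ap=cv2.approxPolyDP(cnt,2,True)[:,0]+[x0,y0]
        print(n,nm,s[i],ce[i]+[x0,y0],ap.tolist())
    cr=cv2.resize(im[y0:y1,x0:x1],None,fx=8,fy=8,interpolation=2);cv2.imwrite(f"pics/c_{n}.png",cr)
    # board
    b=((hsv[...,0]>8)&(hsv[...,0]<25)&(hsv[...,1]>70)&(hsv[...,2]>110)).astype(np.uint8)
    b[:150]=0; b[300:]=0; b[:,:215]=0;b[:,400:]=0
    cnt=max(cv2.findContours(b,0,2)[0],key=cv2.contourArea)
    print("board",cv2.approxPolyDP(cv2.convexHull(cnt),4,True)[:,0].tolist())
a=cv2.imread("pics/c_scene.png");b=cv2.imread("pics/c_side.png")
H=max(a.shape[0],b.shape[0]);f=lambda q:cv2.copyMakeBorder(q,0,H-q.shape[0],0,0,0)
cv2.imwrite("pics/cc.png",np.hstack([f(a),f(b)]))
for n,P,z in(("side",[(296,165),(255,236)],.048),("side",[(386,193),(360,264)],.016),("scene",[(385,233),(287,280)],.048),("scene",[(320,176),(227,215)],.016)):
    print(n,onz(n,P,z).round(4).tolist())
E
python3 m.py
```

```text
scene red [10 10 14 10 82] [386.5 149.5] [[385, 145], [380, 151], [388, 154], [393, 148]]
scene all [  8   9  29  27 463] [390.97840173 156.86177106] [[384, 144], [378, 151], [378, 160], [400, 170], [406, 162], [396, 149]]
board [[319, 172], [386, 233], [285, 287], [226, 212]]
side red [ 24   6  14  16 214] [315.57476636 325.85046729] [[321, 318], [309, 319], [309, 333], [322, 333]]
side all [  5   6  34  22 663] [307.37405732 329.3453997 ] [[322, 318], [306, 318], [292, 324], [290, 339], [322, 339]]
board [[383, 202], [359, 268], [253, 230], [274, 194], [344, 188]]
side [[0.6977, -0.1765, 0.048], [0.6701, 0.1172, 0.048]]
side [[0.4166, -0.2078, 0.016], [0.3945, 0.0648, 0.016]]
scene [[0.6858, 0.0977, 0.048], [0.6983, -0.163, 0.048]]
scene [[0.4088, 0.0738, 0.016], [0.4254, -0.2004, 0.016]]
```

View pics/cc.png

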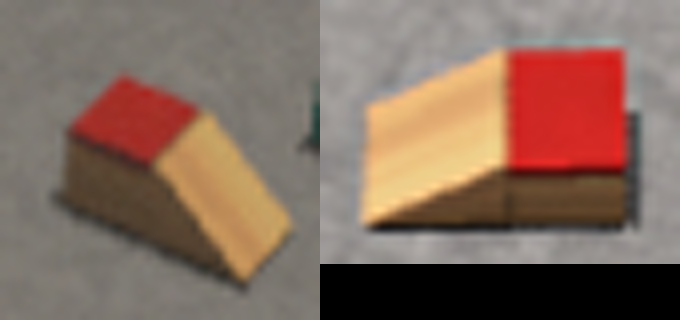

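Both crops show the chock cleanly: red top face and the thin edge pointing away from the robot. I'll convert the corners to world coordinates.

Run:
```python
from h import *
for n,T,Ed in(("side",[(308.75,318),(323.1,318),(323.1,333),(308.75,333)],[(291,325),(291,340)]),("scene",[(385.6,144.4),(395.6,148.5),(389,155.6),(378.5,151.3)],[(400.6,170.6),(406.6,162.8)])):
    a=onz(n,T,.037).mean(0); b=onz(n,Ed,0.).mean(0); print(n,a.round(4),b.round(4),np.degrees(np.arctan2(*(b-a)[[1,0]])),np.linalg.norm((b-a)[:2]))
# board corners
P={}
near=onz("scene",[(319.5,172.5),(226,212)],.016); farc=onz("scene",[(386,233)],.047)
print(near,farc)
side=onz("side",[(296,165),(386,193)],.03)
s2=[onz("side",[(296,165)],.0477)[0],onz("side",[(386,193)],.0163)[0],onz("side",[(360,264)],.0163)[0],onz("side",[(255,234)],.0477)[0]]
sc=[onz("scene",[(287,281)],.0477)[0],onz("scene",[(226,212)],.0163)[0],onz("scene",[(319.5,173.5)],.0163)[0],onz("scene",[(386,232)],.0477)[0]]
for c in(s2,sc):
    c=np.array(c);print(c.round(3).tolist(),c.mean(0).round(4)); 
    print([np.linalg.norm(c[i]-c[i-1]).round(3) for i in range(4)],np.degrees(np.arctan2(*(c[0]+c[3]-c[1]-c[2])[[1,0]])),np.degrees(np.arctan2(*(c[3]+c[2]-c[1]-c[0])[[1,0]]))-90)
```

```text
side [0.42   0.2783 0.037 ] [ 0.4735  0.3005 -0.    ] 22.55362453071919 0.057925814050739786
scene [0.4228 0.2797 0.037 ] [ 0.4704  0.3077 -0.    ] 30.40058084865805 0.055176784897040934
[[ 0.39574008  0.07930727  0.016     ]
 [ 0.41444161 -0.19887243  0.016     ]] [[0.68621949 0.10031487 0.047     ]]
[[0.698, -0.177, 0.048], [0.417, -0.207, 0.016], [0.394, 0.065, 0.016], [0.674, 0.111, 0.048]] [ 0.5456 -0.052   0.032 ]
[np.float64(0.289), np.float64(0.285), np.float64(0.273), np.float64(0.285)] 7.801977714944087 4.719675056138385
[[0.7, -0.164, 0.048], [0.415, -0.199, 0.016], [0.4, 0.077, 0.016], [0.684, 0.102, 0.048]] [ 0.5497 -0.046   0.032 ]
[np.float64(0.266), np.float64(0.29), np.float64(0.277), np.float64(0.287)] 5.939688367583271 3.3295584614715494
```

Emit:
send_rows(increments=[[1,[0.013,0.039,0],[0,0,3]],[1,[0.026,0.078,0],[0,0,6]],[1,[0.039,0.117,0],[0,0,9]],[1,[0.052,0.156,0],[0,0,13]],[1,[0.065,0.195,0],[0,0,13]]])

```text
time_s: 0.52
ee_pos: [0.1961, -0.3627, 0.2307]
tool_rot: [-0.0, 0.849, -0.528, -0.0]
contact_force: [1.3, 0.1, 0.0]
width: 1.001
```

Emit:
send_rows(increments=[[1,[0.013,0.039,0],[0,0,0]],[1,[0.026,0.078,0],[0,0,0]],[1,[0.039,0.117,0],[0,0,0]],[1,[0.052,0.156,0],[0,0,0]],[1,[0.065,0.195,0],[0,0,0]]])

```text
time_s: 0.93
ee_pos: [0.2607, -0.1678, 0.2312]
tool_rot: [-0.0, 0.848, -0.529, 0.0]
contact_force: [0.8, -0.1, -0.2]
width: 1.001
```

Emit:
send_rows(increments=[[1,[0.013,0.039,0],[0,0,0]],[1,[0.026,0.078,0],[0,0,0]],[1,[0.039,0.117,0],[0,0,0]],[1,[0.052,0.156,0],[0,0,0]],[1,[0.065,0.195,0],[0,0,0]]])

```text
time_s: 1.35
ee_pos: [0.3257, 0.0272, 0.2314]
tool_rot: [-0.0, 0.849, -0.529, 0.001]
contact_force: [1.4, -0.1, 0.2]
width: 1.0
```

Emit:
send_rows(increments=[[1,[0.013,0.039,0],[0,0,0]],[1,[0.026,0.078,0],[0,0,0]],[1,[0.039,0.117,0],[0,0,0]],[1,[0.052,0.156,0],[0,0,0]],[1,[0.065,0.195,0],[0,0,0]]])

```text
time_s: 1.77
ee_pos: [0.3906, 0.2223, 0.2311]
tool_rot: [0.0, 0.849, -0.528, 0.0]
contact_force: [0.6, -1.2, 0.6]
width: 1.001
```

Run:
```python
from h import *
st=manip.get_state(); im=manip.grab_frame("wrist"); cv2.imwrite("pics/w1.png",im[:,:,::-1])
print(st["ee_pos"],st["tool_rot"],manip.camera_params("wrist")["tool_from_camera"])
print(proj("wrist",[(.4215,.279,.037),(.472,.304,0)],st))
```

```text
[0.39064691 0.22234754 0.23107536] [ 2.72917288e-04  8.49148258e-01 -5.28154481e-01  7.24749775e-05] [[ 9.99999479e-01 -2.23391656e-04 -9.95712587e-04 -1.20662264e-04]
 [ 4.73340584e-04  9.65968295e-01  2.58660063e-01 -6.59141217e-02]
 [ 9.04044290e-04 -2.58660400e-01  9.65967898e-01 -1.43091612e-01]
 [ 0.00000000e+00  0.00000000e+00  0.00000000e+00  1.00000000e+00]]
[[280.44714691 127.70179313]
 [282.83771689  71.19780954]]
```

View pics/w1.png

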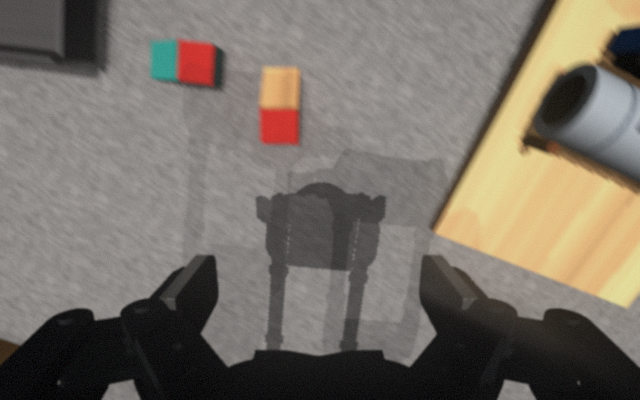

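The wrist view shows the chock: red top at columns 260–300, rows 108–144, with the thin edge at row 66. It is nearly square to the jaws, and the decoy is well clear at (185,62).

Run:
```python
from h import *
st=dict(ee_pos=[0.39064691,0.22234754,0.23107536],tool_rot=[2.729e-4,.849148,-.528154,7e-5])
im=cv2.imread("pics/w1.png");h=cv2.cvtColor(im,cv2.COLOR_BGR2HSV)
m=((h[...,1]>170)&((h[...,0]<6)|(h[...,0]>170))&(h[...,2]>90)).astype(np.uint8); m[:,:240]=0;m[:,320:]=0;m[:60]=0;m[160:]=0
w=((h[...,0]>7)&(h[...,0]<25)&(h[...,1]>70)&(h[...,2]>120)).astype(np.uint8);w[:,:240]=0;w[:,320:]=0;w[:50]=0;w[160:]=0
for q in(m,w):
    c=max(cv2.findContours(q,0,2)[0],key=cv2.contourArea);b=cv2.boxPoints(cv2.minAreaRect(c));print(b.tolist(),cv2.approxPolyDP(c,3,True)[:,0].tolist())
    if q is m:
        t=onz("wrist",b,.037,st);print(t.round(4),t.mean(0),[np.linalg.norm(t[i]-t[i-1]) for i in range(4)],[np.degrees(np.arctan2(*(t[i]-t[i-1])[[1,0]])) for i in range(4)])
    else: print(onz("wrist",cv2.approxPolyDP(c,3,True)[:,0],0.,st).round(4))
# bases in tool view: board
print(onz("wrist",[(433,233),(630,306),(556,0)],.016,st).round(4))
```

```text
[[262.0, 110.0], [297.0, 110.0], [297.0, 142.0], [262.0, 142.0]] [[262, 111], [264, 141], [295, 142], [296, 111]]
[[0.4289 0.302  0.037 ]
 [0.4437 0.2717 0.037 ]
 [0.4161 0.2587 0.037 ]
 [0.401  0.2895 0.037 ]] [0.42242825 0.28046502 0.037     ] [np.float64(0.030508858949489816), np.float64(0.03366276350876189), np.float64(0.03045081903428652), np.float64(0.0343970083102998)] [np.float64(23.99311831804828), np.float64(-63.98753316337004), np.float64(-154.628827736219), np.float64(116.08076271971092)]
[[258.134521484375, 107.71379852294922], [260.6793212890625, 64.45172882080078], [301.77239990234375, 66.86896514892578], [299.22760009765625, 110.13103485107422]] [[263, 67], [259, 106], [298, 110], [300, 71], [287, 66]]
[[0.4668 0.3243 0.    ]
 [0.429  0.312  0.    ]
 [0.4435 0.2729 0.    ]
 [0.48   0.288  0.    ]
 [0.4785 0.3023 0.    ]]
[[ 0.3906  0.0791  0.016 ]
 [ 0.4183 -0.203   0.016 ]
 [ 0.6535  0.0917  0.016 ]]
```

Emit:
send_rows(increments=[[1,[0.016,0.029,-0.02],[0,0,0]],[1,[0.032,0.058,-0.04],[0,0,0]],[1,[0.032,0.058,-0.08],[0,0,0]],[1,[0.032,0.058,-0.12],[0,0,0]],[1,[0.032,0.058,-0.145],[0,0,0]]])

```text
time_s: 2.23
ee_pos: [0.4208, 0.2774, 0.0826]
tool_rot: [0.002, 0.849, -0.528, -0.001]
contact_force: [-0.3, 0.2, 0.4]
width: 0.997
```

Emit:
send_rows(increments=[[1,[0,0,-0.02],[0,0,0]],[1,[0,0,-0.04],[0,0,0]],[1,[0,0,-0.06],[0,0,0]],[1,[0,0,-0.075],[0,0,0]],[1,[0,0,-0.08],[0,0,0]]])

```text
time_s: 2.65
ee_pos: [0.4211, 0.2769, 0.0039]
tool_rot: [0.002, 0.849, -0.529, -0.001]
contact_force: [-0.0, 0.1, 0.4]
width: 0.999
```

Emit:
send_rows(increments=[[0.4,[0,0,0],[0,0,0]],[0.3,[0,0,0],[0,0,0]],[0.2,[0,0,0],[0,0,0]],[0.1,[0,0,0],[0,0,0]],[0,[0,0,0],[0,0,0]]])

```text
time_s: 3.07
ee_pos: [0.424, 0.2786, 0.0077]
tool_rot: [-0.001, 0.849, -0.529, 0.001]
contact_force: [0.0, 0.2, 4.1]
width: 0.41
```

Emit:
send_rows(increments=[[0,[0,0,0],[0,0,0]],[0,[0,0,0],[0,0,0]],[0,[0,0,0],[0,0,0]],[0,[0,0,0],[0,0,0]],[0,[0,0,0],[0,0,0]]])

```text
time_s: 3.48
ee_pos: [0.424, 0.2786, 0.0077]
tool_rot: [-0.001, 0.849, -0.529, 0.001]
contact_force: [-1.1, -0.1, 6.6]
width: 0.414
```

Emit:
send_rows(increments=[[0,[0,0,0.01],[0,0,0]],[0,[0,0,0.03],[0,0,0]],[0,[0,0,0.05],[0,0,0]],[0,[0,0,0.08],[0,0,0]],[0,[0,0,0.1],[0,0,0]]])

```text
time_s: 3.9
ee_pos: [0.423, 0.2781, 0.1081]
tool_rot: [-0.0, 0.849, -0.529, 0.0]
contact_force: [1.6, 0.4, -2.0]
width: 0.408
```

Emit:
send_rows(increments=[[0,[0,0,0.02],[0,0,-5]],[0,[0,0,0.03],[0,0,-10]],[0,[0,0,0.04],[0,0,-15]],[0,[0,0,0.04],[0,0,-20]],[0,[0,0,0.04],[0,0,-20]]])

```text
time_s: 4.32
ee_pos: [0.4229, 0.2781, 0.1469]
tool_rot: [-0.0, 0.744, -0.669, 0.0]
contact_force: [-0.6, -0.6, -1.9]
width: 0.413
```

Emit:
send_rows(increments=[[0,[0.005,-0.039,0],[0.1,-1.5,0]],[0,[0.01,-0.078,0],[0.3,-3,0]],[0,[0.015,-0.117,0],[0.4,-4.5,0]],[0,[0.02,-0.156,0],[0.6,-6,0]],[0,[0.025,-0.195,0],[0.6,-6,0]]])

```text
time_s: 4.73
ee_pos: [0.4454, 0.0817, 0.1455]
tool_rot: [-0.038, 0.744, -0.666, 0.035]
contact_force: [0.8, -0.2, -2.6]
width: 0.413
```

Emit:
send_rows(increments=[[0,[0.005,-0.037,0],[0,0,0]],[0,[0.01,-0.074,0],[0,0,0]],[0,[0.015,-0.111,0],[0,0,0]],[0,[0.018,-0.139,0],[0,0,0]],[0,[0.018,-0.139,-0.02],[0,0,0]]])

```text
time_s: 5.15
ee_pos: [0.4702, -0.0621, 0.1291]
tool_rot: [-0.04, 0.742, -0.668, 0.041]
contact_force: [1.8, 0.5, -2.0]
width: 0.415
```

Run:
```python
from h import *
st=manip.get_state(); im=manip.grab_frame("wrist"); cv2.imwrite("pics/w2.png",im[:,:,::-1])
print(st["ee_pos"],st["tool_rot"],st["contact_force"])
np.savez("w2.npz",p=st["ee_pos"],q=st["tool_rot"])
```

```text
[ 0.47019656 -0.06210796  0.12910559] [-0.03963662  0.7423383  -0.66759476  0.04098815] [ 1.75483587  0.52671414 -2.04317891]
```

View pics/w2.png

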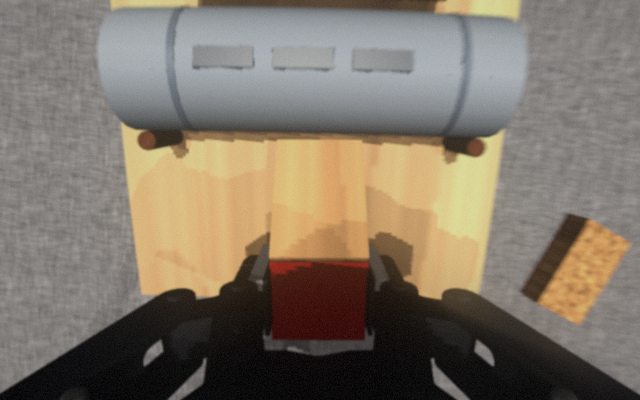

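Wrist view: the pegs' tops are at (148,139) and (476,147), the tube spans columns 100–526, and the gripped chock sits centred (270–366) and square, with its thin edge near row 138.

Run:
```python
from h import *
d=np.load("w2.npz");st=dict(ee_pos=d["p"],tool_rot=d["q"])
a=onz("wrist",[(148,139),(476,147)],.0748,st);print(a.round(4),np.linalg.norm(a[0]-a[1]))
v=a[0]-a[1]; yaw=np.arctan2(v[1],v[0])-np.pi/2;u=np.array([np.cos(yaw),np.sin(yaw)]);w=np.array([-u[1],u[0]])
C=a.mean(0)[:2]+.021*u;print("yaw",np.degrees(yaw),"centre",C)
# tube ends at silhouette centre line -> y of middle
t=onz("wrist",[(100,70),(526,75)],.066,st);print(t.round(4),(t.mean(0)[:2]-C)@w,(t.mean(0)[:2]-C)@u)
# chock edge px, at tool pose
Rt=quat(st["tool_rot"]).as_matrix();print("tool axes",Rt.round(3).tolist())
sole=np.array(st["ee_pos"])+Rt[:,2]*.0077
n=-Rt[:,2];o,r=rays("wrist",[(270,139),(366,139)],st);e=o+r*((n@(sole-o))/(r@n))[:,None]
print("edge",e.round(4),np.linalg.norm(e[0]-e[1]),e.mean(0)-st["ee_pos"])
vv=e[0]-e[1];print("chock yaw",np.degrees(np.arctan2(vv[1],vv[0]))-90)
p=np.array(st["ee_pos"])[:2]-C;print("tcp in board",p@u,p@w,"edge",(e.mean(0)[:2]-C)@u,(e.mean(0)[:2]-C)@w)
for x in(-85,-80):
    print(x,C+x/1000*u)
```

```text
[[ 0.5176  0.0452  0.0748]
 [ 0.5334 -0.1507  0.0748]] 0.1966333099053783
yaw 4.626955982419895 centre [ 0.54643864 -0.05105528]
[[ 0.5567  0.0819  0.066 ]
 [ 0.5815 -0.1796  0.066 ]] 0.00036580093341340354 0.022728698272924137
tool axes [[0.105, -0.988, 0.114], [-0.994, -0.105, 0.004], [0.008, -0.114, -0.993]]
edge [[ 0.5233 -0.0348  0.1275]
 [ 0.5277 -0.0766  0.1279]] 0.042043486489495685 [ 0.05526819  0.00643188 -0.00139434]
chock yaw 6.013479521598853
tcp in board -0.07688520439174866 -0.004866373750657502 edge -0.02127828237699 -0.002913825410381224
-85 [ 0.46171565 -0.05791205]
-80 [ 0.46669936 -0.05750871]
```

Emit:
send_rows(increments=[[0,[-0.0015,0.002,-0.02],[0,0,0]],[0,[-0.0035,0.004,-0.04],[0,0,0]],[0,[-0.0035,0.0045,-0.06],[0,0,0]],[0,[-0.0035,0.0045,-0.08],[0,0,0]],[0,[-0.0035,0.0045,-0.086],[0,0,0]]])

```text
time_s: 5.62
ee_pos: [0.4592, -0.05, 0.0376]
tool_rot: [-0.037, 0.744, -0.666, 0.032]
contact_force: [-0.4, 0.0, -2.4]
width: 0.411
```

Emit:
send_rows(increments=[[0,[0,0,-0.001],[0,0,0]],[0,[0,0,-0.002],[0,0,0]],[0,[0,0,-0.003],[0,0,0]],[0,[0,0,-0.004],[0,0,0]],[0,[0,0,-0.005],[0,0,0]]])

```text
time_s: 6.03
ee_pos: [0.4632, -0.0516, 0.0362]
tool_rot: [-0.039, 0.743, -0.667, 0.036]
contact_force: [-0.6, 0.9, -2.7]
width: 0.41
```

Emit:
send_rows(increments=[[0,[0,0,-0.0005],[0,0,0]],[0,[0,0,-0.001],[0,0,0]],[0,[0,0,-0.0015],[0,0,0]],[0,[0,0,-0.002],[0,0,0]],[0,[0,0,-0.0025],[0,0,0]]])

```text
time_s: 6.45
ee_pos: [0.4625, -0.0514, 0.0328]
tool_rot: [-0.039, 0.743, -0.667, 0.036]
contact_force: [-0.1, 0.6, -3.3]
width: 0.41
```

Emit:
send_rows(increments=[[0,[0,-0.001,-0.0004],[0,0,0]],[0,[0,-0.002,-0.0008],[0,0,0]],[0,[0,-0.003,-0.0012],[0,0,0]],[0,[0,-0.004,-0.0016],[0,0,0]],[0,[0,-0.005,-0.002],[0,0,0]]])

```text
time_s: 6.87
ee_pos: [0.4625, -0.0566, 0.0308]
tool_rot: [-0.039, 0.743, -0.667, 0.035]
contact_force: [0.1, -0.2, -2.0]
width: 0.41
```

Emit:
send_rows(increments=[[0,[0,0,-0.0004],[0,0,0]],[0,[0,0,-0.0008],[0,0,0]],[0,[0,0,-0.0012],[0,0,0]],[0,[0,0,-0.0016],[0,0,0]],[0,[0,0,-0.0016],[0,0,0]]])

```text
time_s: 7.28
ee_pos: [0.4626, -0.0567, 0.0304]
tool_rot: [-0.039, 0.743, -0.667, 0.036]
contact_force: [-5.1, -1.6, 10.6]
width: 0.411
```

Emit:
send_rows(increments=[[0,[0,0,0.0005],[0,0,0]],[0,[0,0,0.001],[0,0,0]],[0,[0,0,0.0011],[0,0,0]],[0,[0,0,0.0011],[0,0,0]],[0,[0,0,0.0011],[0,0,0]]])

```text
time_s: 7.7
ee_pos: [0.4626, -0.0565, 0.0305]
tool_rot: [-0.039, 0.743, -0.667, 0.036]
contact_force: [-0.4, -1.4, 2.7]
width: 0.411
```

Emit:
send_rows(increments=[[0,[0.001,0.0001,0.0001],[0,0,0]],[0,[0.003,0.0003,0.0003],[0,0,0]],[0,[0.005,0.0004,0.0005],[0,0,0]],[0,[0.007,0.0006,0.0007],[0,0,0]],[0,[0.008,0.0007,0.0008],[0,0,0]]])

```text
time_s: 8.12
ee_pos: [0.4677, -0.0551, 0.031]
tool_rot: [-0.037, 0.743, -0.667, 0.033]
contact_force: [-9.4, -0.4, 11.1]
width: 0.411
```

Run:
```python
from h import *
im=manip.grab_frame("side"); st=manip.get_state()
c=cv2.resize(im[150:280,240:400],None,fx=4,fy=4,interpolation=2); w=cv2.resize(manip.grab_frame("wrist"),None,fx=.25,fy=.25)
cv2.imwrite("pics/s3.png",c[:,:,::-1]); print(st["ee_pos"],st["contact_force"],R.as_matrix(quat(st["tool_rot"])).round(3).tolist())
```

```text
[ 0.46785464 -0.05504485  0.03105012] [-8.8928807   0.17103311 10.30045664] [[0.108, -0.989, 0.099], [-0.994, -0.107, 0.012], [-0.001, -0.1, -0.995]]
```

View pics/s3.png

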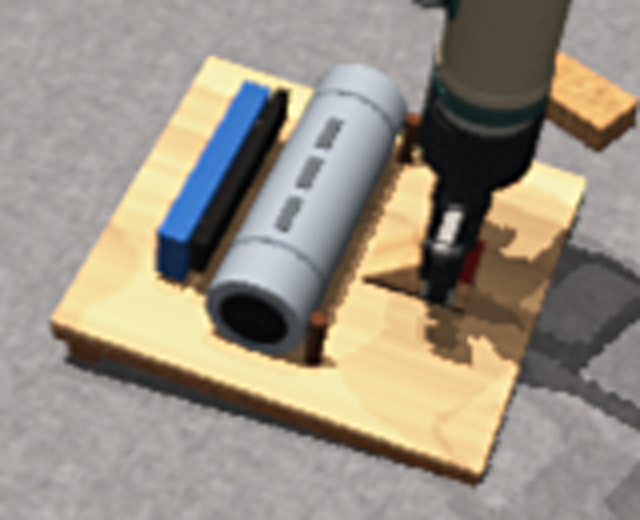

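Side crop: the chock is on the board with its thin edge around (365,280), a short way downhill of the tube and midway between the pegs. The push is coupling into downforce, so I'll lighten it before going on.

Emit:
send_rows(increments=[[0,[0,0,0.0004],[0,0,0]],[0,[0,0,0.0008],[0,0,0]],[0,[0,0,0.001],[0,0,0]],[0,[0,0,0.001],[0,0,0]],[0,[0,0,0.001],[0,0,0]]])

```text
time_s: 8.63
ee_pos: [0.4707, -0.0557, 0.0319]
tool_rot: [-0.039, 0.743, -0.667, 0.035]
contact_force: [-0.6, 0.2, -2.7]
width: 0.409
```

Emit:
send_rows(increments=[[0,[0.001,0.0001,0.0001],[0,0,0]],[0,[0.002,0.0002,0.0002],[0,0,0]],[0,[0.003,0.0003,0.0004],[0,0,0]],[0,[0.004,0.0004,0.0005],[0,0,0]],[0,[0.005,0.0005,0.0006],[0,0,0]]])

```text
time_s: 9.05
ee_pos: [0.4757, -0.0552, 0.0327]
tool_rot: [-0.039, 0.743, -0.667, 0.036]
contact_force: [0.2, -0.4, -2.0]
width: 0.413
```

Emit:
send_rows(increments=[[0,[0.0015,0.0001,0.0001],[0,0,0]],[0,[0.003,0.0003,0.0002],[0,0,0]],[0,[0.0045,0.0004,0.0004],[0,0,0]],[0,[0.006,0.0005,0.0005],[0,0,0]],[0,[0.0075,0.0006,0.0007],[0,0,0]]])

```text
time_s: 9.47
ee_pos: [0.4831, -0.0546, 0.0334]
tool_rot: [-0.039, 0.743, -0.667, 0.035]
contact_force: [-0.5, 0.9, -2.8]
width: 0.405
```

Emit:
send_rows(increments=[[0,[0.001,0.0001,0.0001],[0,0,0]],[0,[0.002,0.0002,0.0002],[0,0,0]],[0,[0.003,0.0003,0.0003],[0,0,0]],[0,[0.004,0.0004,0.0004],[0,0,0]],[0,[0.005,0.0005,0.0005],[0,0,0]]])

```text
time_s: 9.88
ee_pos: [0.488, -0.0541, 0.0339]
tool_rot: [-0.039, 0.743, -0.667, 0.035]
contact_force: [-0.8, 0.2, -1.8]
width: 0.409
```

Emit:
send_rows(increments=[[0,[0.001,0.0001,0.0001],[0,0,0]],[0,[0.002,0.0002,0.0002],[0,0,0]],[0,[0.003,0.0003,0.0003],[0,0,0]],[0,[0.004,0.0004,0.0004],[0,0,0]],[0,[0.005,0.0005,0.0005],[0,0,0]]])

```text
time_s: 10.3
ee_pos: [0.4931, -0.0536, 0.0344]
tool_rot: [-0.039, 0.743, -0.667, 0.035]
contact_force: [0.2, -0.2, -2.2]
width: 0.406
```

Emit:
send_rows(increments=[[0,[0.0008,0.0001,0.0001],[0,0,0]],[0,[0.0016,0.0001,0.0002],[0,0,0]],[0,[0.0024,0.0002,0.0003],[0,0,0]],[0,[0.0032,0.0003,0.0003],[0,0,0]],[0,[0.004,0.0004,0.0004],[0,0,0]]])

```text
time_s: 10.72
ee_pos: [0.4962, -0.0531, 0.0345]
tool_rot: [-0.038, 0.743, -0.667, 0.035]
contact_force: [-1.6, -0.4, -2.3]
width: 0.414
```

Emit:
send_rows(increments=[[0,[0.0008,0.0001,0.0001],[0,0,0]],[0,[0.0016,0.0001,0.0002],[0,0,0]],[0,[0.0024,0.0002,0.0003],[0,0,0]],[0,[0.0032,0.0003,0.0003],[0,0,0]],[0,[0.004,0.0004,0.0004],[0,0,0]]])

```text
time_s: 11.13
ee_pos: [0.501, -0.0528, 0.0352]
tool_rot: [-0.039, 0.743, -0.667, 0.035]
contact_force: [-1.1, -0.8, -3.3]
width: 0.415
```

Emit:
send_rows(increments=[[0,[0.0006,0.0001,0.0001],[0,0,0]],[0,[0.0012,0.0001,0.0001],[0,0,0]],[0,[0.0018,0.0002,0.0002],[0,0,0]],[0,[0.0024,0.0002,0.0003],[0,0,0]],[0,[0.003,0.0003,0.0003],[0,0,0]]])

```text
time_s: 11.55
ee_pos: [0.504, -0.0525, 0.0355]
tool_rot: [-0.039, 0.743, -0.667, 0.035]
contact_force: [-1.9, 0.2, -3.5]
width: 0.412
```

Run:
```python
from h import *
st=manip.get_state();w=manip.grab_frame("wrist");s=manip.grab_frame("scene")
cv2.imwrite("pics/w4.png",np.vstack([cv2.resize(w[:200],None,fx=1,fy=1),cv2.resize(s[170:290,210:400],(640,404),interpolation=2)])[:,:,::-1])
np.savez("w4.npz",p=st["ee_pos"],q=st["tool_rot"])
f=[]
for i in range(2): f.append(manip.get_state()["contact_force"]); 
print(st["ee_pos"],np.round(f,1))
```

```text
[ 0.50399786 -0.05251876  0.03553848] [[-2.1  0.1 -3. ]
 [-2.1  0.1 -3. ]]
```

View pics/w4.png

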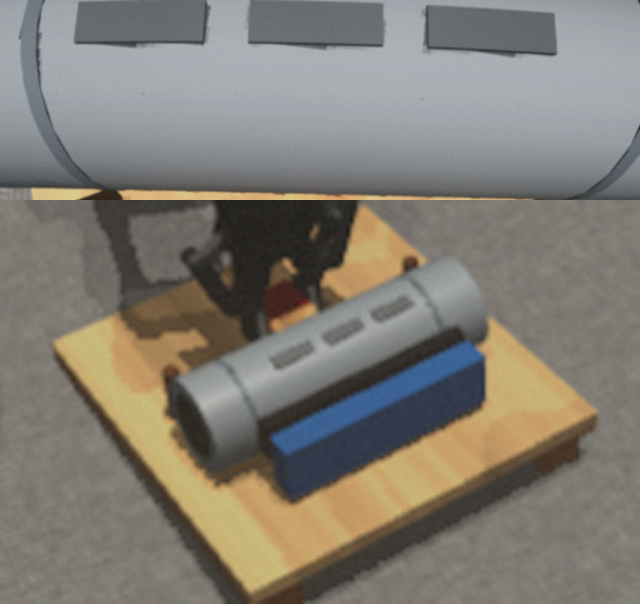

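Emit:
send_rows(increments=[[0,[0.0005,0.0001,0.0001],[0,0,0]],[0,[0.001,0.0001,0.0001],[0,0,0]],[0,[0.0015,0.0001,0.0002],[0,0,0]],[0,[0.002,0.0002,0.0002],[0,0,0]],[0,[0.002,0.0002,0.0002],[0,0,0]]])

```text
time_s: 12.07
ee_pos: [0.5063, -0.0524, 0.0358]
tool_rot: [-0.039, 0.743, -0.667, 0.036]
contact_force: [-1.0, 0.5, -4.2]
width: 0.411
```

Emit:
send_rows(increments=[[0,[0.0005,0.0001,0.0001],[0,0,0]],[0,[0.001,0.0001,0.0001],[0,0,0]],[0,[0.0015,0.0001,0.0002],[0,0,0]],[0,[0.002,0.0002,0.0002],[0,0,0]],[0,[0.002,0.0002,0.0002],[0,0,0]]])

```text
time_s: 12.48
ee_pos: [0.5075, -0.052, 0.0357]
tool_rot: [-0.038, 0.743, -0.667, 0.035]
contact_force: [-2.2, -0.3, -3.6]
width: 0.414
```

Emit:
send_rows(increments=[[0,[0.0005,0.0001,0.0001],[0,0,0]],[0,[0.001,0.0001,0.0001],[0,0,0]],[0,[0.0015,0.0001,0.0002],[0,0,0]],[0,[0.0015,0.0001,0.0002],[0,0,0]],[0,[0.0015,0.0001,0.0002],[0,0,0]]])

```text
time_s: 12.9
ee_pos: [0.508, -0.0518, 0.0356]
tool_rot: [-0.038, 0.743, -0.667, 0.034]
contact_force: [-5.3, -1.4, -4.2]
width: 0.41
```

Emit:
send_rows(increments=[[0,[0,0,-0.0002],[0,0,0]],[0,[0,0,-0.0004],[0,0,0]],[0,[0,0,-0.0005],[0,0,0]],[0,[0,0,-0.0005],[0,0,0]],[0,[0,0,-0.0005],[0,0,0]]])

```text
time_s: 13.32
ee_pos: [0.508, -0.0518, 0.0355]
tool_rot: [-0.038, 0.743, -0.667, 0.034]
contact_force: [-6.3, -0.4, -0.9]
width: 0.414
```

Emit:
send_rows(increments=[[0,[0.0002,0,0.0001],[0,0,0]],[0,[0.0004,0,0.0002],[0,0,0]],[0,[0.0006,0.0001,0.0003],[0,0,0]],[0,[0.0008,0.0001,0.0004],[0,0,0]],[0,[0.0008,0.0001,0.0004],[0,0,0]]])

```text
time_s: 13.73
ee_pos: [0.5081, -0.0518, 0.0356]
tool_rot: [-0.038, 0.743, -0.667, 0.034]
contact_force: [-6.3, -1.3, -1.0]
width: 0.409
```

```bash
cat > f.py <<'E'
from h import *
F=[];P=[]
for i in range(6):
    manip.grab_frame("side"); s=manip.get_state(); F.append(s["contact_force"]);P.append(s["ee_pos"])
F=np.array(F);f=F.mean(0)-[0,0,-2.35]
y=np.radians(5.1);s=np.array([np.cos(y)*.9945,np.sin(y)*.9945,.1045]);n=np.array([-np.cos(y)*.1045,-np.sin(y)*.1045,.9945])
al=-f@s;de=f@n
print("F",F.mean(0).round(2),F.std(0).round(2),"along",al.round(2),"delta",de.round(2),"Fc~",((al-.6*de)/1.1).round(2),"pos",np.mean(P,0).round(5),s_:=manip.get_state()["time_s"])
E
python3 f.py
```

```text
F [-7.31 -1.66 -0.95] [0.46 0.31 0.65] along 7.24 delta 2.17 Fc~ 5.4 pos [ 0.50806 -0.05175  0.03561] 14.0333
```

Emit:
send_rows(increments=[[0,[0.0001,0,0.0001],[0,0,0]],[0,[0.0002,0,0.0003],[0,0,0]],[0,[0.0003,0,0.0004],[0,0,0]],[0,[0.0004,0,0.0005],[0,0,0]],[0,[0.0004,0,0.0005],[0,0,0]]])

```text
time_s: 14.45
ee_pos: [0.5082, -0.0517, 0.0358]
tool_rot: [-0.037, 0.743, -0.667, 0.033]
contact_force: [-7.2, -1.2, -3.0]
width: 0.408
```

```bash
python3 f.py
```

```text
F [-6.44 -2.03 -3.71] [0.18 0.29 0.56] along 6.7 delta -0.66 Fc~ 6.45 pos [ 0.50819 -0.05173  0.03576] 14.75
```

Emit:
send_rows(increments=[[0,[0.0001,0,0.0],[0,0,0]],[0,[0.0003,0,0.0001],[0,0,0]],[0,[0.0004,0,0.0001],[0,0,0]],[0,[0.0006,-0.0001,0.0002],[0,0,0]],[0,[0.0006,-0.0001,0.0002],[0,0,0]]])

```text
time_s: 15.17
ee_pos: [0.5083, -0.0517, 0.0358]
tool_rot: [-0.037, 0.743, -0.667, 0.033]
contact_force: [-7.3, -0.6, -4.1]
width: 0.408
```

```bash
python3 f.py
```

```text
F [-7.35 -1.74 -3.17] [0.49 0.62 0.27] along 7.52 delta -0.04 Fc~ 6.86 pos [ 0.50826 -0.05171  0.03582] 15.4667
```

Emit:
send_rows(increments=[[0,[0.0001,0,0.0],[0,0,0]],[0,[0.0003,0,0.0001],[0,0,0]],[0,[0.0004,0,0.0001],[0,0,0]],[0,[0.0006,-0.0001,0.0002],[0,0,0]],[0,[0.0006,-0.0001,0.0002],[0,0,0]]])

```text
time_s: 15.88
ee_pos: [0.5083, -0.0517, 0.0359]
tool_rot: [-0.037, 0.743, -0.667, 0.032]
contact_force: [-7.1, -2.3, -3.7]
width: 0.415
```

```bash
python3 f.py
```

```text
F [-7.72 -1.88 -3.36] [0.53 0.53 0.62] along 7.92 delta -0.19 Fc~ 7.3 pos [ 0.50833 -0.05172  0.03588] 16.1833
```

Emit:
send_rows(increments=[[0,[0.0001,0,0.0],[0,0,0]],[0,[0.0003,0,0.0001],[0,0,0]],[0,[0.0004,0,0.0001],[0,0,0]],[0,[0.0006,-0.0001,0.0001],[0,0,0]],[0,[0.0006,-0.0001,0.0001],[0,0,0]]])

```text
time_s: 16.6
ee_pos: [0.5084, -0.0517, 0.0359]
tool_rot: [-0.037, 0.743, -0.667, 0.032]
contact_force: [-8.7, -2.9, -2.2]
width: 0.408
```

```bash
python3 f.py
```

```text
F [-9.01 -2.25 -2.55] [0.29 0.26 0.41] along 9.14 delta 0.76 Fc~ 7.9 pos [ 0.50841 -0.05171  0.03591] 16.9
```

Emit:
send_rows(increments=[[0.44,[0,0,0],[0,0,0]],[0.5,[0,0,0],[0,0,0]],[0.6,[0,0,0],[0,0,0]],[0.7,[0,0,0],[0,0,0]],[0.8,[0,0,0],[0,0,0]]])

```text
time_s: 17.32
ee_pos: [0.5139, -0.0525, 0.0378]
tool_rot: [-0.04, 0.743, -0.667, 0.037]
contact_force: [-0.5, -0.4, 0.3]
width: 0.797
```

Emit:
send_rows(increments=[[0.8,[-0.002,0,0],[0,0,0]],[0.8,[-0.003,0,0.01],[0,0,0]],[0.8,[-0.005,0,0.03],[0,0,0]],[0.8,[-0.009,0,0.06],[0,0,0]],[0.8,[-0.014,0,0.09],[0,0,0]]])

```text
time_s: 17.73
ee_pos: [0.4979, -0.052, 0.1274]
tool_rot: [-0.038, 0.743, -0.667, 0.035]
contact_force: [1.7, -0.4, 0.1]
width: 0.8
```

Run:
```python
from h import *
st=manip.get_state();print(st["ee_pos"],st["contact_force"])
np.savez("w5.npz",p=st["ee_pos"],q=st["tool_rot"]);w=manip.grab_frame("wrist")
a=manip.grab_frame("side")[150:280,240:400];cv2.imwrite("pics/w5.png",np.vstack([w,cv2.resize(a,None,fx=1.5,fy=1.5,interpolation=2).repeat(1,0)[:, :240].copy() if 0 else cv2.copyMakeBorder(cv2.resize(a,None,fx=1.5,fy=1.5,interpolation=2),0,0,0,400,0)])[:,:,::-1])
```

```text
[ 0.49787654 -0.05203572  0.12738936] [ 1.66460363 -0.42279646  0.13782135]
```

View pics/w5.png

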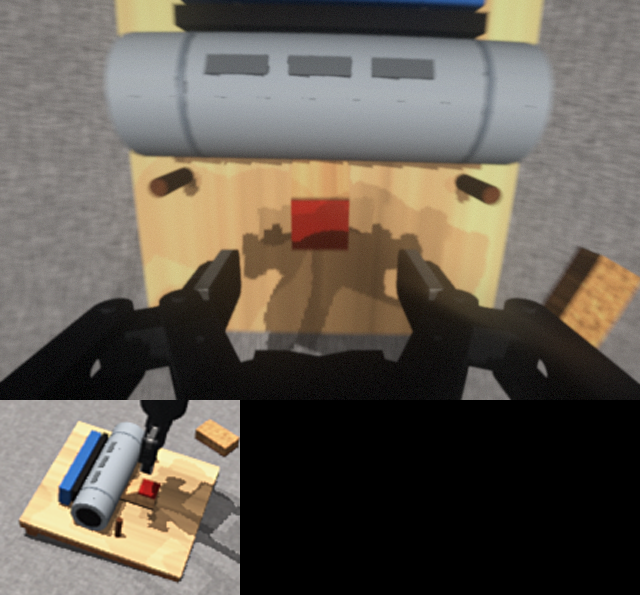

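Run:
```python
from h import *
def an(w,st,lab):
    h=cv2.cvtColor(w,cv2.COLOR_RGB2HSV)
    m=((h[...,1]>150)&((h[...,0]<6)|(h[...,0]>170))&(h[...,2]>60)).astype(np.uint8);m[:150]=0;m[280:]=0;m[:,:250]=0;m[:,400:]=0
    c=max(cv2.findContours(m,0,2)[0],key=cv2.contourArea);r=cv2.minAreaRect(c);b=cv2.boxPoints(r)
    z=.032-.0037-.0005+.037; p=onz("wrist",[r[0]],z,st)[0];q=onz("wrist",b,z,st)
    C=np.array([.5464,-.0511]);y=np.radians(4.9);u=np.array([np.cos(y),np.sin(y)]);v=np.array([-u[1],u[0]])
    print(lab,st["time_s"] if "time_s" in st else "","red px",np.round(r[0],1),r[1],r[2],"grip",p.round(4),"board xy",((p[:2]-C)@u).round(4),((p[:2]-C)@v).round(4),[np.degrees(np.arctan2(*(q[i]-q[i-1])[[1,0]])).round(1) for i in range(4)])
    # tube silhouette: downhill edge along col 250..400 (grey vs wood)
    g=(h[...,1]<60); col=[np.where(g[60:190,k])[0].max()+60 for k in (250,290,400)]
    up=[np.where(~g[20:60,k])[0].max()+20 for k in (250,290,400)]
    print(" tube lower rows",col,"upper",up)
d=np.load("w5.npz");w0=cv2.imread("pics/w5.png")[:400,:,::-1].copy()
an(w0,dict(ee_pos=d["p"],tool_rot=d["q"]),"then")
for i in range(8): manip.grab_frame("side")
st=manip.get_state();an(manip.grab_frame("wrist"),st,"now");print(st["ee_pos"])
```

```text
then  red px [320.  223.5] (47.0, 56.0) 90.0 grip [ 0.5025 -0.0521  0.0648] board xy -0.0438 0.0028 [np.float64(5.4), np.float64(-83.9), np.float64(-173.0), np.float64(96.1)]Traceback (most recent call last):
  File "<stdin>", line 14, in <module>
  File "<stdin>", line 11, in an
    return umr_maximum(a, axis, None, out, keepdims, initial, where)
ValueError: zero-size array to reduction operation maximum which has no identity
```

Run:
```python
from h import *
def g(): return manip.grab_frame("wrist").astype(float)
a=np.mean([g() for _ in range(3)],0)
for i in range(10): manip.grab_frame("side")
b=np.mean([g() for _ in range(3)],0)
f=lambda x,s:np.float32(x.mean(2)[s])
for n,s in(("chock",np.s_[185:262,275:365]),("tube",np.s_[30:175,100:560]),("board ref",np.s_[270:335,150:200])):
    print(n,"shift px",cv2.phaseCorrelate(f(a,s),f(b,s)))
st=manip.get_state();print(st["time_s"],st["ee_pos"],st["contact_force"],st["width"],abs(st["qd"]).max())
```

```text
chock shift px ((0.7540139876136251, -0.9408994845474155), 0.6355561282899644)
tube shift px ((0.20895254184759438, -1.2167543070006985), 0.3754441326989068)
board ref shift px ((0.01830062053604209, 0.019089144672449265), 1.001861551337772)
18.6333 [ 0.49845537 -0.0522341   0.12694291] [-0.28608     0.27081596 -0.84946654] 0.8035843796456087 0.0031702808901675765
```

Run:
```python
from h import *
def g(): return manip.grab_frame("wrist").astype(float)
p0=manip.get_state()["ee_pos"];a=np.mean([g() for _ in range(3)],0)
for i in range(10): manip.grab_frame("side")
b=np.mean([g() for _ in range(3)],0)
f=lambda x,s:np.float32(x.mean(2)[s])
for n,s in(("chock",np.s_[185:262,275:365]),("tube",np.s_[30:175,100:560]),("board",np.s_[170:240,500:545])):
    print(n,"shift px",cv2.phaseCorrelate(f(a,s),f(b,s)))
print(manip.get_state()["ee_pos"]-p0,manip.get_state()["time_s"])
```

```text
chock shift px ((0.05397871916360231, -0.03907525062293615), 1.0194828508959877)
tube shift px ((0.021868109819934034, -0.027470471184216194), 1.0133999256557888)
board shift px ((0.5695901175827949, 0.039428775582017295), 0.9701665619273244)
[1.90733797e-05 2.35081658e-05 7.99627964e-05] 19.4333
```

Chock and tube are both at rest (under 0.1 px of drift over 0.8 s), and the gripper is open and clear. I'm handing in.

```bash
python3 -c "
from rig import manip
print(manip.hand_in())"
```

```text
the job is handed in; nothing more can be done
None
```

I set the wooden chock on the board about midway between the pegs and pushed it uphill until the tube rolled off the pegs onto the sprung buffer. I then let go, lifted clear and handed the job in at about 19.4 s; it reports no verdict.

- **Push:** the last reading before letting go was about 9.1 N along the slope. I estimate that was about 7.9 N on the tube, assuming a chock–board friction of 0.6. The chock–tube force was never measured directly.
- **After letting go:** the wrist picture shows the tube off both pegs and up at the pad. The chock is about 3 mm off the middle and square to the board's uphill line within about 2 degrees.
- **At rest:** chock and tube drifted less than 0.1 px over the final check of about 0.8 s, and the wrist force was near zero.

**Not confirmed:**
- I could not measure how much force the chock keeps on the tube now. If it keeps a third to a half, as the task says, that is roughly 2.6 to 4 N.
- The chock's position after release read about 1.5 mm further downhill than expected. That is within my measuring error, so a small slip back cannot be ruled out.
- In the stillness checks, the first one shifted by about 1 px while the arm was still settling. The board reference patch gave poor readings in both (0.6 px sideways in the last), so I ignored it.

The sanding block, tape roll and filler pot were not touched or approached.

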